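# Open the loading window of a sample changer and bring up the yellow sector

### The arm

A 6-joint arm with a two-finger parallel gripper is mounted at the origin on the work surface. World frame = base frame: x ahead of the robot, y to its left, z up, the work surface at z = 0. Lengths are in mm, angles in rad, forces in N, time in s.
With the tool pointing down it reaches from about 350 to 725 mm from the base axis. Payload 4.3 kg.
Tool frame: the origin (TCP) lies midway between the tips of the shut fingers; the grasp point (between the pads) lies 19 mm behind it (arm.grip_point_offset is the distance from the TCP to the grasp point, in mm); z points along the fingers, y is the direction in which the jaws open and shut (so a half turn about z gives the same grasp; the last joint's range is limited). The gripper opens to 85 mm and grips with 20 to 120 N. Pads are 22 mm wide; open, the fingers measure 114 mm over their backs; the gripper's body (76 mm by 85 mm) begins 54 mm behind the grasp point. The pads swing forward as they close: fully open they stand 13 mm farther back than shut.
Start: joints at [1.15, 0.377, 0.081, 1.274, 0, 1.46], TCP at [175.854, 547.487, 231.329] pointing down, gripper open.
Joint ranges: [-2.72, 2.72], [-0.84, 1.66], [-1.02, 1.22], [-1.77, 2.12], [-1.37, 1.28], [-3.14, 3.14]. Speed limits (rad/s): [2.57, 2.57, 3.14, 3.14, 3.14, 3.14].

### API

Orientations are given as a 3x3 rotation matrix whose columns are the frame's x, y, z axes.
In Python, from bench import arm, imaging gives the robot as it stands.
- The arm moves only by the shell command python3 -m inch 'ROWS' [FORCE]. ROWS is a JSON object of lists of equal length, an entry for each row: "offset": the shift along the tool's x, y, z scaled (see below), a list of three; "angular": the turn, a rotation vector about the tool's x, y, z scaled (see below), a list of three; "jaw": the opening, from 0 (shut) to 1 (fully open). A call has 1 to 20 rows; each row shifts and turns the commanded pose from where the row before left it, along the tool's axes as they then stand; what a row does not reach is not made up. The controller multiplies each number of a shift by 0.03 m and each number of a turn by 6 degrees. A row lasts 1/8 s, in which the tool goes at most 62.5 mm and 10.7 degrees, less where a joint would pass 70% of its speed; a pose out of reach is approached as far as the arm can. A call with a number of a shift or a turn outside -1 to 1 is refused whole. A call with a gripper value outside its range is refused whole. The fingers move at their own pace and stop on an object; FORCE is the grip in N (left out, the last holds). Time passes only in rows, so rows that do not move let the fingers close. It gives the time, the measured TCP pose, the force and the opening at its end, in the units of the state.
- arm.get_obs(): the state, without advancing time (a new reading comes with each control period).
- imaging.camera(name): name is "scene" or "top"; returns the picture (384x512x3 uint8, red, green, blue); there is no depth.
- imaging.camera_info(name): a dict with "camera_matrix" (3x3 intrinsics, pixels), "camera_from_world" (4x4, takes a point from world to camera coordinates). Camera axes: x right, y down, z forward; pixel columns grow to the right and rows downward; lengths in mm; the calibration is good to about 2 mm. A picture is of the moment at which its call begins. camera_info takes no time and is no camera call.
- arm.sign_off(): hands the job in, once; it reports no verdict.
The state is a dict: "clock": time; "joint_positions": joint angles; "dq": joint speeds; "effort": joint torques, N m; "position": TCP position; "ee_rot": TCP orientation; "contact_force": force on the tool from outside, world axes, zero at the start; "torque": the same for the moment, N m; "width": opening from 0.0 (shut) to 1.0 (fully open).
Only numpy, scipy, OpenCV 4.12 (cv2) and the standard library are available. Lean on these libraries where they do the work, as an engineer would, in place of code of your own. Each camera call takes 0.05 s, during which the arm holds its last target. There are 200 camera calls.

### The job

Get the sample changer ready for the yellow batch: lift the orange light shield off the loading window and leave it hanging by its eye on the long hook, beside the green shield that already hangs there and must stay on the hook, and turn the carousel (it has a red bar handle) until the yellow sector fills the window. Do not drop the shield or set it down on the way, do not bump the sampling arm, and leave the bottles, racks and boxes standing where they are.

Things in the scene. Friction and masses are not known exactly. Their poses are not given: they have to be found in the camera images.
- sampler: Fixed sample changer: white base 250 x 240 mm with a round grey drum, 270 mm across, whose deck slopes down 30 degrees to the machine's front. Origin: centre of the base on the table, z up; front (low side) faces -x. Deck centre at (0, 0, 135) mm, its normal (carousel axis) (-0.5, 0, 0.866). A fixed white mask with the window covers the low part of the rim, its face 11 mm above the deck.
- carousel (a joint): Angle (rad), turns endlessly either way, counter-clockwise positive seen from above; at 0 or any whole turn yellow is centred in the window. Disc 250 mm across; rim of twelve 30-degree sectors, exactly one yellow; inside it sleeves and tubes up to 54 mm above the deck. Stays where it is left (friction 0.15 N m).
- handle (a point): Red bar handle on the carousel's hub, turning with it: 70 mm long along this point's x axis, 18 mm thick along y, from 60 to 100 mm above the deck, on a 32 mm round stem. The point lies on the axis, 82 mm above the deck, inside the bar. z is the carousel's axis (30 degrees from vertical); -x points to the yellow sector.
- yellow_mark (a point): Centre of the yellow sector on the carousel's rim, 107 mm from the axis, 1.5 mm above the deck; the yellow field is 50 mm along the rim and 26 mm across it.
- window (a point): Centre of the window, at the height of the sector faces, 107 mm from the axis on the low side. The opening in the mask is 36 mm along the rim by 22 mm across. Yellow fills it when yellow_mark lies on this point.
- sampling_arm: Black column 50 x 50 mm with a yellow label, 200 mm behind the changer's origin, beyond the high side of the deck (origin: its foot), with a grey level arm and needle, top at 290 mm, parked to the machine's +y side. Part of the changer; delicate.
- amber_shield: Orange light shield, on the window at the start: lies on the mask, tilted 30 degrees with the deck, its fin along the deck's normal, its -x axis downhill; a 7 mm ledge below and stops beside it stop it sliding, so lift it along the normal. Origin: centre of the underside of its foot plate (50 mm along x, 90 along y, 4 thick), z along the fin. About 0.13 kg, heaviest in the plate. Front and back are alike.
- amber_eye (a point): Middle of the upper edge of the orange shield's eye, 58 mm above its origin. The fin is 10 mm thick along x, 60 mm wide along y: two 10 mm uprights round the eye (40 mm wide, z = 4 to 58 mm, upper corners bevelled), above them the solid grip block from z = 58 to 100 mm. Hung, the hook's bar bears here.
- green_shield: Green shield, same shape and axes as the orange one, hanging loose and upright on the inner part of the hook, 42 to 60 mm from the post, its x axis along the hook's bar; its foot plate takes 25 mm of the bar's length to either side.
- green_eye (a point): Middle of the upper edge of the green shield's eye, 58 mm above its origin.
- hook_stand: Fixed stand: dark foot plate 100 x 100 x 12 mm, post 18 mm across (28 mm collar at the bar), 240 mm high. A level steel bar 10 mm thick, the hook, runs from the post along the stand's -x axis, centre line 220 mm above the table, straight for 160 mm, then an upturned tip. Origin: centre of the foot on the table, z up.
- hook_root (a point): On the hook's centre line at the axis of the post, 220 mm above the table.
- hook_tip (a point): Centre of the rounded end of the upturned tip: 166 mm from the post's axis, 14 mm above the bar's centre line (steel up to 19 mm above that line).
- reagent_bottle: Amber bottle with a black cap, 62 mm across, 115 mm high, origin under its centre. Bystander.
- white_jar: White jar, 68 mm across, 85 mm high, origin under its centre. Bystander.
- beaker: Clear beaker, 74 mm across, 90 mm high, origin under its centre. Bystander.
- wash_bottle: White bottle with a red cap, 66 mm across, 125 mm high, origin under its centre. Bystander.
- tube_rack: Black tube rack, 60 x 130 mm, 87 mm high, origin under its centre. Bystander.
- vial_box: Blue open box with white vials, 140 x 100 mm, 53 mm high, origin under its centre. Bystander.
Things that resemble listed ones, but are neither listed nor needed, are in the scene too. Of the things like the amber_shield, leave any that is purple; of the rest the smaller one is meant. There is more than one size of the green_shield; the job needs the smaller.

How it is judged (in metres and radians):
At the end, for the whole second after the job is handed in: Yellow fills the window (centre within 7 mm of the window's), carousel still; orange and green shield hang still by their eyes on the straight bar (eye edge 25 to 162 mm from the post, within 15 mm sideways, -3 to +16 mm of its centre line in height, tilt under 0.3 rad) (distance between yellow_mark and window below 0.007 m and velocity of joint carousel between -0.05 and 0.05 rad/s and x of amber_eye in the frame of hook_stand between -0.162 and -0.025 m and y of amber_eye in the frame of hook_stand between -0.015 and 0.015 m and z of amber_eye in the frame of hook_stand between 0.217 and 0.236 m and angle between each of amber_shield, green_shield's own z axis and vertical below 0.3 rad and linear speed of each of amber_shield, green_shield below 0.03 m/s and x of green_eye in the frame of hook_stand between -0.162 and -0.025 m and y of green_eye in the frame of hook_stand between -0.015 and 0.015 m and z of green_eye in the frame of hook_stand between 0.217 and 0.236 m); the robot touches nothing.
It fails at once if the green shield is knocked off the hook (height (world z) of green_shield below 0.13 m).
It fails at once if the orange shield is dropped or set down (its foot less than 50 mm above the table) (height (world z) of amber_shield below 0.05 m).
It fails at once if the sampling arm is bumped (more than 5 N) (contact force between any of the arm, the fingers, amber_shield and sampling_arm above 5 N).
It fails at once if a bottle, jar, beaker, rack or box is moved more than 30 mm (distance of any of reagent_bottle, white_jar, beaker, wash_bottle, tube_rack, vial_box from where it was at the start of the episode above 0.03 m).
It fails at once if a bottle, jar, beaker, rack or box is tipped (angle between any of reagent_bottle, white_jar, beaker, wash_bottle, tube_rack, vial_box's own z axis and vertical above 0.3 rad).
It also fails if it takes over 72 s, if anything falls off the work surface, if the arm or the gripper's body presses on something with over 40 N, if the wrist force passes 120 N, or if a joint passes its speed limit or range.

## Working session

There is one attempt and no reset: what is moved stays moved. The work goes in short steps, Python scripts to look and compute and a shell command to move; the robot and the scene stay as the last step left them, time stands still between calls to the robot, and variables do not carry over. Pictures are saved under pics/ and viewed, about 8 in all and at most 12, crops included, and the job is handed in when it is done.

```bash
mkdir -p pics; ls; python3 - <<'E'
from bench import arm, imaging
import cv2
for n in("scene","top"):
    im=imaging.camera(n); cv2.imwrite(f"pics/{n}0.png",cv2.resize(im[:,:,::-1],(800,600),interpolation=cv2.INTER_CUBIC))
    cv2.imwrite(f"pics/{n}0_raw.png",im[:,:,::-1])
    i=imaging.camera_info(n); print(i)
print(arm.get_obs(), arm.grip_point_offset)
E
```

```text
pics
{'camera_matrix': array([[481.38594529,   0.        , 250.34903369],
       [  0.        , 481.38594529, 192.82860839],
       [  0.        ,   0.        ,   1.        ]]), 'camera_from_world': array([[-8.39150238e-01,  5.43600453e-01,  1.80395665e-02,
         3.71161485e+02],
       [ 3.47638760e-01,  5.61563858e-01, -7.50861722e-01,
        -6.99915023e+01],
       [-4.18299141e-01, -6.23814540e-01, -6.60213033e-01,
         1.91072821e+03],
       [ 0.00000000e+00,  0.00000000e+00,  0.00000000e+00,
         1.00000000e+00]])}
{'camera_matrix': array([[423.94077977,   0.        , 257.4570316 ],
       [  0.        , 423.94077977, 189.27579472],
       [  0.        ,   0.        ,   1.        ]]), 'camera_from_world': array([[-1.83517895e-02, -9.99818986e-01, -5.02073802e-03,
         9.21396107e+01],
       [-9.80841982e-01,  1.89770539e-02, -1.93878512e-01,
         4.85828052e+02],
       [ 1.93938696e-01,  1.36653299e-03, -9.81012699e-01,
         1.56106539e+03],
       [ 0.00000000e+00,  0.00000000e+00,  0.00000000e+00,
         1.00000000e+00]])}
{'clock': 0.1, 'joint_positions': array([ 1.14968975e+00,  3.78007846e-01,  7.97394047e-02,  1.27442615e+00,
       -2.90651214e-05,  1.46049198e+00]), 'dq': array([ 0.00074742, -0.00104575,  0.0039378 ,  0.00052425,  0.00081564,
        0.00054761]), 'effort': array([ 6.24492113e-04, -4.64696395e+01,  2.70581996e+01,  1.20841252e-02,
       -1.54406525e-04,  9.08717112e-06]), 'position': array([175.60143728, 546.88708251, 230.43636507]), 'ee_rot': array([[-9.52088475e-01,  3.05821801e-01, -7.49428900e-04],
       [ 3.05822667e-01,  9.52086894e-01, -1.74430785e-03],
       [ 1.80074065e-04, -1.88992775e-03, -9.99998198e-01]]), 'contact_force': array([ 0.00653763, -0.21038263,  0.09534613]), 'torque': array([-0.02530084, -0.01748129, -0.01696083]), 'width': 0.9958228329718625} 18.700000000000003
```

View pics/scene0.png

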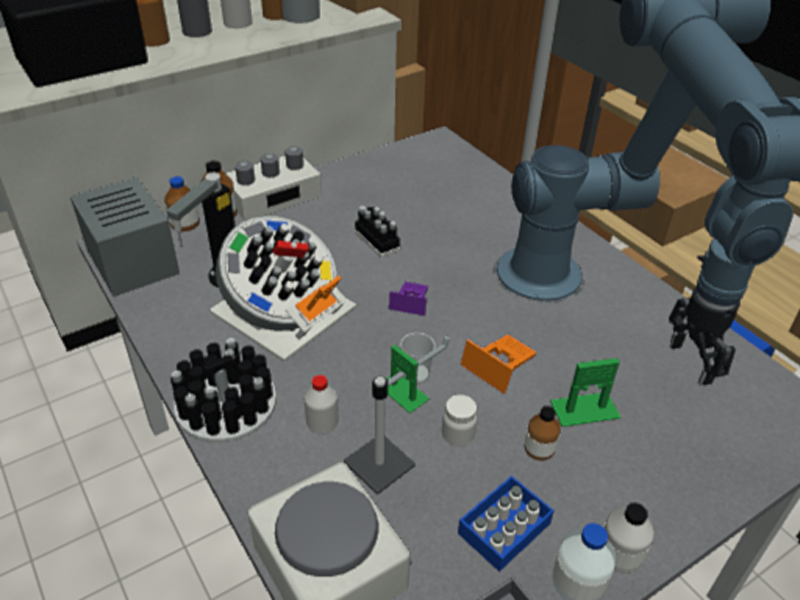

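View pics/top0.png

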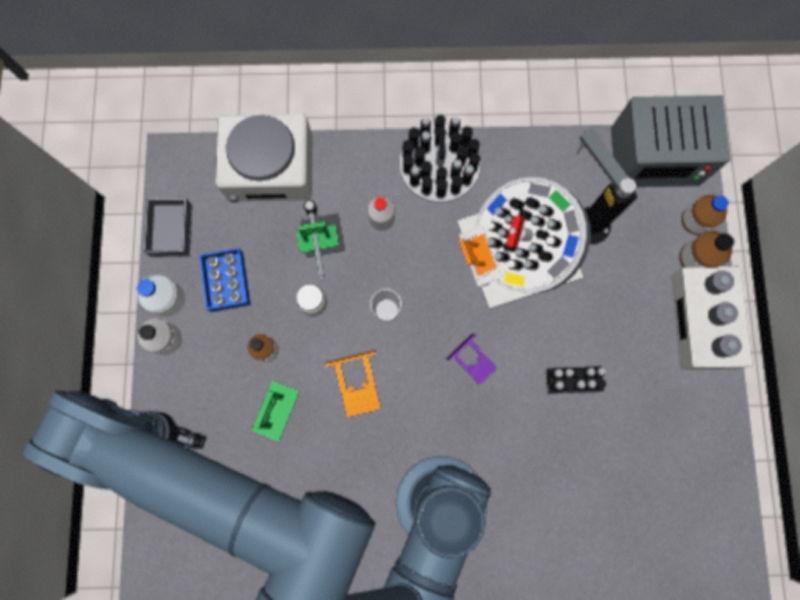

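```bash
cat > crop.py <<'E'
import cv2, numpy as np
def crop(im,c0,r0,w,h,W,H):
    """crop from raw BGR with ticks every 10 px"""
    s=W/w; o=cv2.resize(im[r0:r0+h,c0:c0+w],(W,H),interpolation=cv2.INTER_CUBIC)
    for c in range(-(-c0//10)*10,c0+w,10):
        x=int((c-c0+.5)*s); cv2.line(o,(x,0),(x,H if c%20==0 else 6),(0,0,0),1); 
        if c%20==0: cv2.putText(o,str(c),(x+1,10),0,.35,(0,0,255),1)
    for r in range(-(-r0//10)*10,r0+h,10):
        y=int((r-r0+.5)*s); cv2.line(o,(0,y),(W if r%20==0 else 6,y),(0,0,0),1)
        if r%20==0: cv2.putText(o,str(r),(1,y-1),0,.35,(0,0,255),1)
    return o
E
python3 - <<'E'
import cv2,numpy as np
from crop import crop
t=cv2.imread("pics/top0_raw.png");s=cv2.imread("pics/scene0_raw.png")
cv2.imwrite("pics/c1.png",np.hstack([crop(t,288,105,100,100,400,400),crop(s,130,125,100,110,400,440)[:400]]))
cv2.imwrite("pics/c2.png",np.hstack([crop(t,172,110,70,84,400,480),crop(s,210,200,90,120,400,533)[:480] if 0 else crop(s,210,205,100,120,400,480)]))
E
```

```text
(no output)
```

View pics/c1.png

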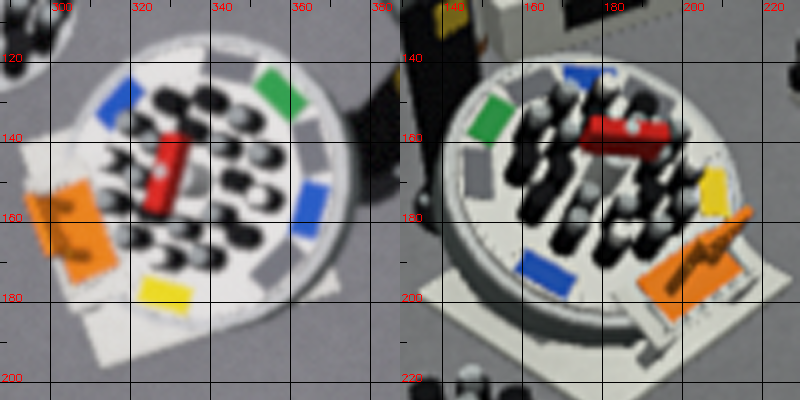

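View pics/c2.png

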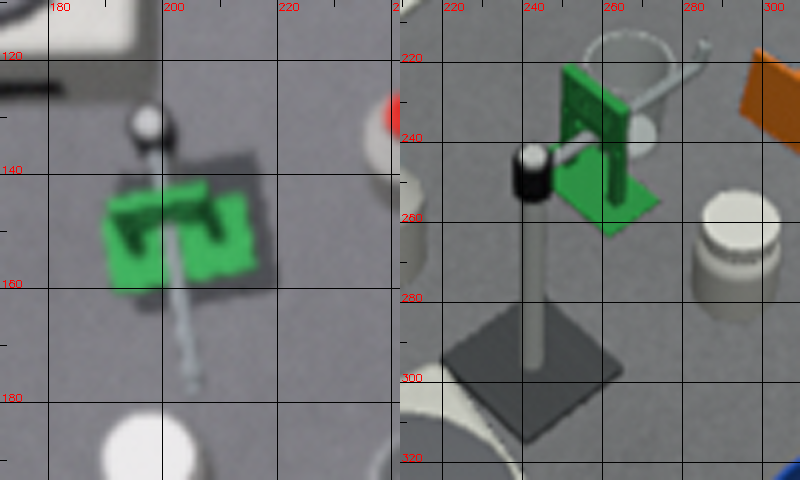

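```bash
cat > geo.py <<'E'
import numpy as np
from bench import imaging
from scipy.spatial.transform import Rotation as R
I={n:imaging.camera_info(n) for n in("top","scene")}
def proj(n,P):
    P=np.atleast_2d(P);M=I[n]["camera_from_world"];c=P@M[:3,:3].T+M[:3,3]
    q=c@I[n]["camera_matrix"].T; return q[:,:2]/q[:,2:]
Rz=lambda a:R.from_euler('z',a).as_matrix()
D=np.array([[.8660254,0,-.5],[0,1,0],[.5,0,.8660254]])
def deck(x,y,yaw,pts):   # points in deck frame -> world
    return (np.atleast_2d(pts)@D.T+[0,0,135])@Rz(yaw).T+[x,y,0]
E
python3 - <<'E'
import numpy as np
from geo import *
from scipy.optimize import least_squares
K=[0,2,3,4,5,6,8]
T=np.array([(328.5,178.5),(356,171),(364.5,157),(365,141.5),(357.5,128.5),(344,121),(317,131)])
S=np.array([(207.5,173),(192,147.5),(176,143.5),(162.5,146),(152,154),(149,168),(166,193)])
def pts(th): return np.array([[-107*np.cos(th+k*np.pi/6),-107*np.sin(th+k*np.pi/6),1.5] for k in K])
def f(p):
    w=deck(p[0],p[1],p[2],pts(p[3]))
    return np.r_[(proj("top",w)-T).ravel(),(proj("scene",w)-S).ravel()]
best=min((least_squares(f,[700,-100,a,b],loss='soft_l1') for a in np.arange(-3,3.2,.75) for b in np.arange(-3,3.2,.75)),key=lambda r:r.cost)
print(best.x,best.cost,np.round(f(best.x),1))
x,y,yaw,th=best.x
print("handle proj",[proj(n,deck(x,y,yaw,[[35*np.cos(th),35*np.sin(th),100],[-35*np.cos(th),-35*np.sin(th),100]])).round(1).tolist() for n in I])
# amber plate top corners (z=11+4), free pose in deck
for zz in (15,):
  def g(q): return deck(x,y,yaw,[[q+sx*25,sy*45,zz] for sx,sy in((-1,-1),(-1,1),(1,1),(1,-1))])
  for q in(-107,-112): print(q,[proj(n,g(q)).round(1).tolist() for n in I])
# hook
def h(p):
    r=Rz(p[2]);o=np.array([p[0],p[1],0])
    Pt=np.array([[0,0,240],[-166,0,234]]);Fc=np.array([[50,50,12],[50,-50,12],[-50,-50,12],[-50,50,12]])
    w=Pt@r.T+o; res=[proj("top",w)-[(197.7,130.8),(205.2,177.5)],proj("scene",w)-[(240,243.5),(283,216)]]
    return np.concatenate([a.ravel() for a in res])
b=min((least_squares(h,[700,200,a]) for a in np.arange(-3,3.2,.75)),key=lambda r:r.cost)
print("hook",b.x,h(b.x).round(1)); p=b.x
w=np.array([[50,50,12],[50,-50,12],[-50,-50,12],[-50,50,12]])@Rz(p[2]).T+[p[0],p[1],0]
print([proj(n,w).round(1).tolist() for n in I])
# bystanders: ground height px -> xy at z
def back(n,px,z):
    return least_squares(lambda q:(proj(n,[q[0],q[1],z])-px).ravel(),[500,0]).x.round(0)
for nm,px,z in(("reagent",(167,222),115),("jar",(198.5,191),85),("beaker",(247,195),60),("wash",(243,131),125),("rack4",(368,242),87),("vial",(143,178),53),("white cap",(102,184),125),("purple",(302,230),0),("bigorange",(227,247),30)):print(nm,back("top",px,z))
E
```

```text
[ 609.3243097  -209.19721445   80.39979074  -49.33241975] 4.529979448970025 [ 0.4  0.2  0.8 -0.1  0.3  0.2  0.1  0.1  0.1 -0.1  0.6  0.5  0.5 -0.3
  0.3 -0.1 -0.5  2.   1.   1.2  0.1  0.7  0.3  1.3 -0.1  0.5 -0.1  0.7]
handle proj [[[330.3, 137.5], [324.9, 157.3]], [[177.1, 156.2], [197.2, 157.9]]]
-107 [[[307.6, 175.0], [299.8, 152.9], [311.5, 147.6], [319.5, 170.0]], [[213.4, 191.2], [195.1, 204.1], [185.8, 193.0], [204.3, 180.5]]]
-112 [[[306.4, 175.5], [298.7, 153.4], [310.3, 148.1], [318.3, 170.5]], [[214.3, 192.2], [196.1, 205.2], [186.7, 194.1], [205.2, 181.5]]]
hook [6.60250642e+02 2.81341274e+02 1.65659200e-01] [ 0.7 -0.7  1.2 -0.6  0.9  0.2  0.9  0.9]
[[[192.2, 139.5], [217.0, 135.1], [221.1, 158.9], [196.1, 163.5]], [[239.0, 315.1], [217.1, 294.1], [241.8, 276.6], [263.9, 296.3]]]
reagent [361. 409.]
jar [478. 301.]
beaker [464. 123.]
wash [694. 132.]
rack4 [ 278. -312.]
vial [539. 518.]
white cap [503. 646.]
purple [334. -85.]
bigorange [273. 201.]
```

```bash
cat > shield.py <<'E'
import numpy as np,cv2
from geo import proj
B=[(-25,25,-45,45,0,4),(-5,5,-30,-20,4,58),(-5,5,20,30,4,58),(-5,5,-30,30,58,100)]
def sil(n,Rm,o,S=4):
    m=np.zeros((384*S,512*S),np.uint8)
    for b in B:
        c=np.array([[x,y,z] for x in b[:2] for y in b[2:4] for z in b[4:]])@Rm.T+o
        p=(proj(n,c)+.5)*S
        cv2.fillConvexPoly(m,cv2.convexHull(p.astype(np.int32)),255)
    return cv2.resize(m,(512,384),interpolation=cv2.INTER_AREA)/255.
def seg(im,lo,hi,box):
    h=cv2.cvtColor(im,cv2.COLOR_BGR2HSV); m=cv2.inRange(h,lo,hi)/255.
    k=np.zeros_like(m);c0,r0,c1,r1=box;k[r0:r1,c0:c1]=1;return m*k
E
cat > fit1.py <<'E'
import numpy as np,cv2
from geo import *; from shield import *
from scipy.optimize import minimize
x,y,yaw=609.32,-209.2,5.0018
im={n:cv2.imread(f"pics/{n}0_raw.png") for n in I}
box={"top":(288,140,325,182),"scene":(185,170,225,212)}
M={n:seg(im[n],(5,120,60),(18,255,255),box[n]) for n in I}
A=Rz(yaw)@D
def cost(p):
    o=deck(x,y,yaw,[p[0],p[1],11])[0]
    return sum(abs(sil(n,A,o)-M[n]).sum() for n in I)
r=minimize(cost,[-110,0],method="Nelder-Mead",options=dict(initial_simplex=[[-115,-3],[-105,-3],[-110,5]]))
print(r.x,r.fun,[m.sum() for m in M.values()])
for n in I: # per view, free image shift
    rr=minimize(lambda p:abs(sil(n,A,deck(x,y,yaw,[p[0],p[1],11])[0])-M[n]).sum(),r.x,method="Nelder-Mead",options=dict(initial_simplex=[[-115,-3],[-105,-3],[-110,5]]));print(n,rr.x,rr.fun)
# green shield along hook
hx,hy,hyaw=660.25,281.34,.16566
box={"top":(185,135,222,166),"scene":(244,216,278,262)}
G={n:seg(im[n],(50,90,40),(75,255,255),box[n]) for n in I}
def cg(p):
    return sum(abs(sil(n,Rz(hyaw+p[3]),np.array([hx,hy,167+p[2]])+Rz(hyaw)@[-p[0],p[1],0])-G[n]).sum() for n in I)
rr=minimize(cg,[51,0,0,0],method="Nelder-Mead",options=dict(initial_simplex=[[45,-3,0,0],[57,-3,0,0],[51,5,0,0],[51,0,6,0],[51,0,0,.15]]));print("green d,y,z,yaw",rr.x,rr.fun,[m.sum() for m in G.values()])
E
python3 fit1.py
```

```text
[-115.72611094   -1.91611862] 99.78823529411764 [np.float64(351.0), np.float64(344.0)]
top [-117.03837633    0.27554703] 41.26274509803922
scene [-114.91540909   -3.94454956] 49.2
green d,y,z,yaw [ 5.97596179e+01  2.97094190e+00  2.26593786e+00 -4.23443855e-02] 221.49803921568625 [np.float64(387.0), np.float64(596.0)]
```

```bash
cat > go.py <<'E'
import numpy as np
from geo import *
from bench import arm
np.set_printoptions(precision=3,suppress=True)
SX,SY,SYAW=609.32,-209.2,5.0018; A=Rz(SYAW)@D
def pose(z,y): # tool rotation
    z=z/np.linalg.norm(z);y=y-z*(y@z);y/=np.linalg.norm(y);return np.c_[np.cross(y,z),y,z]
RA=pose(-A[:,2],A[:,0])                 # amber grasp
HOOK=(660.25,281.34,.16566)
RH=pose(np.array([0,0,-1.]),Rz(HOOK[2])[:,0])
def RC(th): return pose(-A[:,2],A@[-np.sin(th),np.cos(th),0])
def amb(h): return deck(SX,SY,SYAW,[-115.7,-2,11+h])[0]  # h: TCP height along shield z
def plan(P,Rt,P0=None,R0=None):
    o=arm.get_obs();P0=o["position"] if P0 is None else P0;R0=o["ee_rot"] if R0 is None else R0
    rv=R.from_matrix(R0.T@Rt).as_rotvec(degrees=True)
    print("turn units(first)",rv/6,"max/row deg",np.linalg.norm(rv),"| shift units before turn",R0.T@(P-P0)/30,"| after turn",Rt.T@(P-P0)/30)
def st():
    o=arm.get_obs();print(o["clock"],o["position"],"q",o["joint_positions"],"F",o["contact_force"],"T",o["torque"],"w",o["width"]);return o
E
python3 - <<'E'
from go import *
st(); P=amb(63+110); print(P,amb(63)); plan(P,RA)
plan(np.r_[P[:2],330],arm.get_obs()["ee_rot"])
E
```

```text
0.1 [175.601 546.887 230.436] q [ 1.15   0.378  0.08   1.274 -0.     1.46 ] F [ 0.007 -0.21   0.095] T [-0.025 -0.017 -0.017] w 0.9958228329718625
[552.552 -25.565 236.499] [568.248 -78.277 141.236]
turn units(first) [-1.963 -6.292 23.567] max/row deg 146.82798901425843 | shift units before turn [-17.799 -14.325  -0.178] | after turn [ 6.597 19.045 10.762]
turn units(first) [0. 0. 0.] max/row deg 0.0 | shift units before turn [-17.798 -14.331  -3.295] | after turn [-17.798 -14.331  -3.295]
```

```bash
python3 -m inch '{"offset":[[-0.89,-0.72,-0.165],[-0.89,-0.72,-0.165],[-0.89,-0.72,-0.165],[-0.89,-0.72,-0.165],[-0.89,-0.72,-0.165],[-0.89,-0.72,-0.165],[-0.89,-0.72,-0.165],[-0.89,-0.72,-0.165],[-0.89,-0.72,-0.165],[-0.89,-0.72,-0.165],[-0.89,-0.72,-0.165],[-0.89,-0.72,-0.165],[-0.89,-0.72,-0.165],[-0.89,-0.72,-0.165],[-0.89,-0.72,-0.165],[-0.89,-0.72,-0.165],[-0.89,-0.72,-0.165],[-0.89,-0.72,-0.165],[-0.89,-0.72,-0.165],[-0.89,-0.72,-0.165]],"angular":[[0,0,0],[0,0,0],[0,0,0],[0,0,0],[0,0,0],[0,0,0],[0,0,0],[0,0,0],[0,0,0],[0,0,0],[0,0,0],[0,0,0],[0,0,0],[0,0,0],[0,0,0],[0,0,0],[0,0,0],[0,0,0],[0,0,0],[0,0,0]],"jaw":[1,1,1,1,1,1,1,1,1,1,1,0.5,0.5,0.5,0.5,0.5,0.5,0.5,0.5,0.5]}' 40
python3 -c "
from go import *
st(); plan(amb(173),RA)"
```

```text
clock: 2.6
position: [552.4, -28.1, 329.9]
ee_rot: [[-0.952, 0.306, -0.001], [0.306, 0.952, 0.0], [0.001, 0.0, -1.0]]
contact_force: [-0.1, 0.4, 0.5]
width: 0.497
2.6 [552.395 -28.096 329.924] q [-0.166  0.333  0.27   1.509  0.     0.145] F [-0.081  0.435  0.462] T [ 0.036  0.01  -0.016] w 0.4968514385630678
turn units(first) [-1.967 -6.318 23.56 ] max/row deg 146.82669310858265 | shift units before turn [0.017 0.082 3.114] | after turn [ 0.029 -1.626  2.657]
```

```bash
python3 -m inch '{"offset":[[0,0,0],[0,0,0],[0,0,0],[0,0,0],[0,0,0],[0,0,0],[0,0,0],[0,0,0],[0,0,0],[0,0,0],[0,0,0],[0,0,0],[0,0,0],[0,0,0],[0,0,0],[0,0,0],[0,0,0],[0,0,0],[0,0,0],[0,0,0]],"angular":[[-0.079,-0.253,0.942],[-0.079,-0.253,0.942],[-0.079,-0.253,0.942],[-0.079,-0.253,0.942],[-0.079,-0.253,0.942],[-0.079,-0.253,0.942],[-0.079,-0.253,0.942],[-0.079,-0.253,0.942],[-0.079,-0.253,0.942],[-0.079,-0.253,0.942],[-0.079,-0.253,0.942],[-0.079,-0.253,0.942],[-0.079,-0.253,0.942],[-0.079,-0.253,0.942],[-0.079,-0.253,0.942],[-0.079,-0.253,0.942],[-0.079,-0.253,0.942],[-0.079,-0.253,0.942],[-0.079,-0.253,0.942],[-0.079,-0.253,0.942]],"jaw":[0.5,0.5,0.5,0.5,0.5,0.5,0.5,0.5,0.5,0.5,0.5,0.5,0.5,0.5,0.5,0.5,0.5,0.5,0.5,0.5]}'
python3 -c "
from go import *
st(); plan(amb(173),RA)"
```

```text
clock: 5.1
position: [551.6, -27.0, 329.7]
ee_rot: [[0.702, 0.672, 0.236], [0.702, -0.6, -0.383], [-0.116, 0.435, -0.893]]
contact_force: [-0.4, -0.0, 0.7]
width: 0.501
5.1 [551.646 -27.05  329.662] q [ 0.06   0.123 -0.097  1.118 -0.408  2.341] F [-0.417 -0.015  0.675] T [ 0.352  0.197 -0.016] w 0.5008159814836064
turn units(first) [-0.383 -1.259  4.689] max/row deg 29.22306858726902 | shift units before turn [ 0.416 -1.36   2.761] | after turn [ 0.043 -1.586  2.67 ]
```

```bash
python3 -m inch '{"offset":[[0,0,0],[0,0,0],[0,0,0],[0,0,0],[0,0,0],[0.01,-0.4,0.67],[0.01,-0.4,0.67],[0.01,-0.4,0.67],[0.01,-0.4,0.67],[0,0,0],[0,0,0]],"angular":[[-0.076,-0.252,0.938],[-0.076,-0.252,0.938],[-0.076,-0.252,0.938],[-0.076,-0.252,0.938],[-0.076,-0.252,0.938],[0,0,0],[0,0,0],[0,0,0],[0,0,0],[0,0,0],[0,0,0]],"jaw":[0.5,0.5,0.5,0.5,0.5,0.5,0.5,0.5,0.5,0.5,0.5]}'
python3 -c "
from go import *
import cv2
from crop import crop
st(); plan(amb(63),RA)
for n in I: print(n,proj(n,np.array([amb(100),amb(173)])))
t=imaging.camera('top')[:,:,::-1].copy();s=imaging.camera('scene')[:,:,::-1].copy()
cv2.imwrite('pics/c3.png',np.hstack([crop(t,270,110,90,90,400,400),crop(s,160,130,90,90,400,400)]))"
```

```text
clock: 6.48
position: [553.1, -25.5, 237.3]
ee_rot: [[0.958, 0.249, 0.145], [0.288, -0.829, -0.479], [0.001, 0.5, -0.866]]
contact_force: [-0.3, 0.9, 0.1]
width: 0.5
6.475 [553.124 -25.513 237.328] q [ 0.117  0.258 -0.181  1.03  -0.515  2.939] F [-0.262  0.854  0.076] T [ 0.372  0.156 -0.012] w 0.4998061517558158
turn units(first) [ 0.003 -0.019  0.022] max/row deg 0.1735540120430661 | shift units before turn [-0.026 -0.018  3.689] | after turn [-0.019 -0.017  3.689]
top [[297.437 160.706]
 [288.857 159.027]]
scene [[210.889 181.268]
 [218.408 170.99 ]]
```

View pics/c3.png

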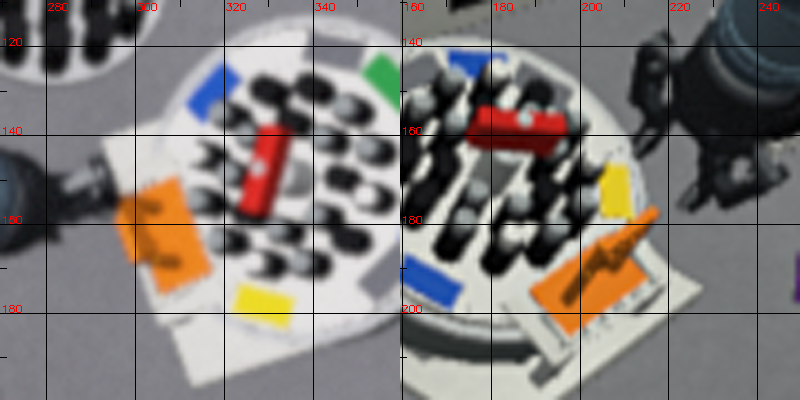

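```bash
python3 -m inch '{"offset":[[0,0,0.5],[0,0,0.5],[0,0,0.5],[0,0,0.5],[0,0,0.5],[0,0,0.4],[0,0,0.4],[0,0,0.4],[0,0,0],[0,0,0]],"angular":[[0,0,0],[0,0,0],[0,0,0],[0,0,0],[0,0,0],[0,0,0],[0,0,0],[0,0,0],[0,0,0],[0,0,0]],"jaw":[0.5,0.5,0.5,0.5,0.5,0.5,0.5,0.5,0.5,0.5]}'
python3 -c "
from go import *
import cv2
from crop import crop
o=st(); plan(amb(63),RA)
for n in I: print(n,proj(n,np.array([o['position']])))
t=imaging.camera('top')[:,:,::-1].copy();s=imaging.camera('scene')[:,:,::-1].copy()
cv2.imwrite('pics/c4.png',np.hstack([crop(t,275,130,60,60,400,400),crop(s,180,150,60,60,400,400)]))"
```

```text
clock: 7.82
position: [569.0, -78.6, 140.7]
ee_rot: [[0.958, 0.249, 0.144], [0.288, -0.829, -0.479], [0.0, 0.5, -0.866]]
contact_force: [-0.3, 0.2, 0.3]
width: 0.5
7.825 [569.047 -78.557 140.698] q [ 0.013  0.326 -0.355  0.731 -0.501  2.822] F [-0.314  0.156  0.251] T [ 0.362  0.098 -0.   ] w 0.5000157278326699
turn units(first) [-0.    -0.017  0.023] max/row deg 0.1722773753920642 | shift units before turn [-0.023 -0.005 -0.024] | after turn [-0.023 -0.005 -0.024]
top [[301.566 161.326]]
scene [[207.046 186.348]]
```

View pics/c4.png

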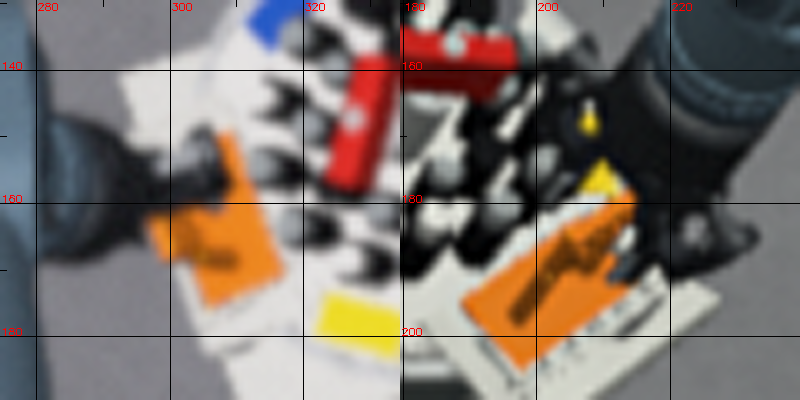

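```bash
python3 -m inch '{"offset":[[0,0,0],[0,0,0],[0,0,0],[0,0,0],[0,0,0],[0,0,0],[0,0,0],[0,0,0]],"angular":[[0,0,0],[0,0,0],[0,0,0],[0,0,0],[0,0,0],[0,0,0],[0,0,0],[0,0,0]],"jaw":[0.4,0.3,0.2,0.1,0,0,0,0]}' 60
python3 -c "
from go import *
o=st()"
```

```text
clock: 8.93
position: [569.0, -78.5, 140.6]
ee_rot: [[0.958, 0.25, 0.144], [0.288, -0.829, -0.478], [0.0, 0.5, -0.866]]
contact_force: [-0.4, 2.0, 1.6]
width: 0.11
8.925 [568.952 -78.489 140.567] q [ 0.013  0.326 -0.356  0.731 -0.501  2.822] F [-0.45   2.037  1.552] T [ 0.596  0.202 -0.046] w 0.11028596209569022
```

```bash
python3 -m inch '{"offset":[[0,0,-0.2],[0,0,-0.4],[0,0,-0.6],[0,0,-0.6],[0,0,-0.6],[0,0,-0.6],[0,0,-0.6],[0,0,-0.6],[0,0,-0.6],[0,0,-0.6],[0,0,-0.3],[0,0,0],[0,0,0]],"angular":[[0,0,0],[0,0,0],[0,0,0],[0,0,0],[0,0,0],[0,0,0],[0,0,0],[0,0,0],[0,0,0],[0,0,0],[0,0,0],[0,0,0],[0,0,0]],"jaw":[0,0,0,0,0,0,0,0,0,0,0,0,0]}'
cat > p2.py <<'E'
from go import *
o=st()
hr=Rz(HOOK[2])
def hk(d,zc): return np.array([HOOK[0],HOOK[1],0])+hr@[-d,0,0]+[0,0,zc]
E
python3 -c "
from p2 import *
plan(hk(235,330),RH)"
```

```text
clock: 10.55
position: [544.0, 3.1, 288.0]
ee_rot: [[0.958, 0.25, 0.143], [0.288, -0.829, -0.479], [-0.001, 0.5, -0.866]]
contact_force: [-0.6, 0.0, -1.5]
width: 0.11
10.55 [544.002   3.109 288.042] q [ 0.174  0.246 -0.064  1.194 -0.519  3.005] F [-0.641  0.041 -1.517] T [0.53  0.192 0.023] w 0.10996862084668513
turn units(first) [  4.086   3.607 -13.45 ] max/row deg 87.07621614168065 | shift units before turn [-1.389 -6.883 -5.586] | after turn [ 8.508 -2.482 -1.399]
```

```bash
python3 -m inch '{"offset":[[0,0,0],[0,0,0],[0,0,0],[0,0,0],[0,0,0],[0,0,0],[0,0,0],[0,0,0],[0,0,0],[0,0,0],[0,0,0],[0,0,0],[0,0,0],[0,0,0],[0,0,0],[0,0,0],[0,0,0]],"angular":[[0.256,0.225,-0.84],[0.256,0.225,-0.84],[0.256,0.225,-0.84],[0.256,0.225,-0.84],[0.256,0.225,-0.84],[0.256,0.225,-0.84],[0.256,0.225,-0.84],[0.256,0.225,-0.84],[0.256,0.225,-0.84],[0.256,0.225,-0.84],[0.256,0.225,-0.84],[0.256,0.225,-0.84],[0.256,0.225,-0.84],[0.256,0.225,-0.84],[0.256,0.225,-0.84],[0.256,0.225,-0.84],[0,0,0]],"jaw":[0,0,0,0,0,0,0,0,0,0,0,0,0,0,0,0,0]}'
python3 -c "
from p2 import *
plan(hk(235,290),RH)"
```

```text
clock: 12.68
position: [544.3, 2.4, 287.5]
ee_rot: [[-0.162, 0.987, -0.002], [0.987, 0.162, -0.0], [-0.0, -0.002, -1.0]]
contact_force: [0.8, -0.1, -2.1]
width: 0.112
12.675 [544.329   2.409 287.526] q [-0.112  0.308  0.127  1.391 -0.001  1.297] F [ 0.835 -0.091 -2.066] T [-0.026 -0.009  0.036] w 0.11243131793552476
turn units(first) [-0.017  0.002 -0.032] max/row deg 0.21643711975236102 | shift units before turn [ 8.525 -2.517 -0.08 ] | after turn [ 8.533 -2.489 -0.082]
```

```bash
python3 -m inch '{"offset":[[0.85,-0.25,0],[0.85,-0.25,0],[0.85,-0.25,0],[0.85,-0.25,0],[0.85,-0.25,0],[0.85,-0.25,0],[0.85,-0.25,0],[0.85,-0.25,0],[0.85,-0.25,0],[0.85,-0.25,0],[0,0,0],[0,0,0]],"angular":[[0,0,0],[0,0,0],[0,0,0],[0,0,0],[0,0,0],[0,0,0],[0,0,0],[0,0,0],[0,0,0],[0,0,0],[0,0,0],[0,0,0]],"jaw":[0,0,0,0,0,0,0,0,0,0,0,0]}'
cat > fit2.py <<'E'
from p2 import *
import cv2,sys
from shield import *
from crop import crop
from scipy.optimize import minimize
tag=sys.argv[1]
im={n:imaging.camera(n)[:,:,::-1].copy() for n in I}
o=arm.get_obs();P=o["position"];Rm=o["ee_rot"]@np.diag([1,-1,-1.])
Rm=np.c_[-Rm[:,1]*-1,0*Rm[:,0],Rm[:,2]];Rm[:,1]=np.cross(Rm[:,2],Rm[:,0])
o0=P-Rm[:,2]*63
M={}
for n in I:
    c=proj(n,o0+[0,0,50])[0].astype(int);M[n]=seg(im[n],(5,120,50),(18,255,255),(c[0]-35,c[1]-35,c[0]+35,c[1]+35))
# occlusion by gripper: count only orange pixels not covered (asymmetric)
def cost(p,ns=("top","scene")):
    q=o0+Rm@p
    return sum((M[n]*(1-sil(n,Rm,q))).sum()+.5*((1-M[n])*sil(n,Rm,q)).sum() for n in ns)
r=minimize(cost,[0,0,0],method="Nelder-Mead",options=dict(initial_simplex=np.vstack([np.zeros(3)-3,np.eye(3)*9-3])))
print("shield offset from expected (shield axes)",r.x,r.fun,[m.sum() for m in M.values()])
print("bar/tip px",[proj(n,np.array([hk(166,234),hk(160,220),hk(60,220)])).round(1).tolist() for n in I])
cv2.imwrite(f"pics/{tag}.png",np.hstack([crop(im["top"],170,115,80,90,400,450),crop(im["scene"],225,180,90,101,400,450)]))
E
python3 fit2.py c5; python3 -c "
from p2 import *
plan(hk(235,259),RH)"
```

```text
clock: 14.18
position: [428.6, 242.0, 288.5]
ee_rot: [[-0.163, 0.987, 0.0], [0.987, 0.163, -0.001], [-0.001, 0.0, -1.0]]
contact_force: [0.1, -0.2, -1.6]
width: 0.11
14.175 [428.553 242.042 288.535] q [ 0.386  0.198 -0.017  1.356 -0.001  1.793] F [ 0.143 -0.242 -1.618] T [-0.047 -0.053 -0.027] w 0.1100057061861083
shield offset from expected (shield axes) [ 3.16  -0.494  1.471] 730.4470588235293 [np.float64(39.0), np.float64(960.0)]
bar/tip px [[[206.4, 176.9], [206.6, 176.1], [202.0, 148.3]], [[283.9, 216.9], [282.1, 221.3], [256.9, 238.0]]]
14.275 [428.798 241.791 288.562] q [ 0.385  0.198 -0.016  1.356 -0.     1.792] F [-0.346 -1.045 -0.829] T [-0.012 -0.071  0.008] w 0.11129195455724862
turn units(first) [ 0.001  0.003 -0.025] max/row deg 0.14861617787976275 | shift units before turn [ 0.028 -0.007  0.985] | after turn [ 0.028 -0.007  0.985]
```

View pics/c5.png

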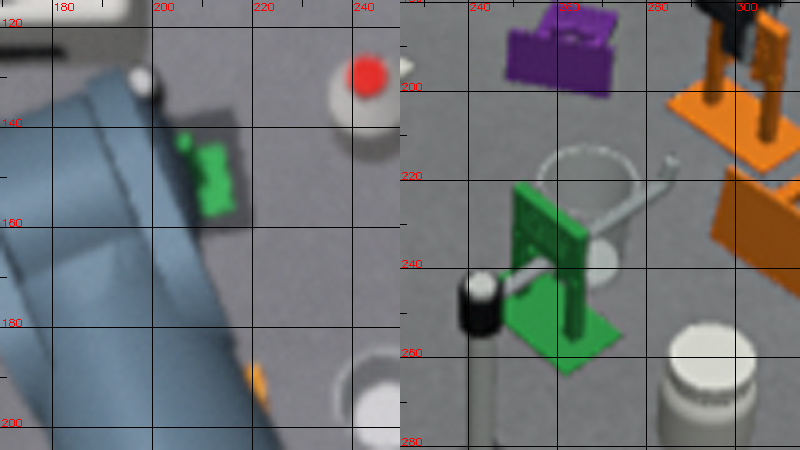

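```bash
python3 -m inch '{"offset":[[0.03,0,0.5],[0,0,0.48],[0,0,0]],"angular":[[0,0,-0.02],[0,0,0],[0,0,0]],"jaw":[0,0,0]}' 
cat > look.py <<'E'
from p2 import *
import cv2,sys
from crop import crop
s=imaging.camera("scene")[:,:,::-1].copy()
P=o["position"];r=hr
c=lambda p:proj("scene",P+r@np.array(p,float)+[0,0,-63]).round(1)[0].tolist()
print("plate near-corners",c((25,45,4)),c((25,-45,4)),c((-25,45,4)),"block top",c((5,30,100)),c((5,-30,100)),"eye top edge",c((5,20,58)),c((5,-20,58)),"eye bottom",c((5,20,4)),c((5,-20,4)))
print("tip",proj("scene",np.array([hk(166,234),hk(166,239),hk(160,215)])).round(1).tolist())
print("along/side/z of TCP in stand",hr.T@(P-[HOOK[0],HOOK[1],0]))
cv2.imwrite(f"pics/{sys.argv[1]}.png",crop(s,225,160,100,90,800,720)[:600])
E
python3 look.py c6
```

```text
clock: 14.65
position: [427.6, 242.6, 257.8]
ee_rot: [[-0.165, 0.986, -0.003], [0.986, 0.165, -0.001], [-0.001, -0.003, -1.0]]
contact_force: [0.3, 0.1, -2.0]
width: 0.11
14.65 [427.586 242.581 257.828] q [ 0.387  0.203 -0.088  1.282  0.     1.792] F [ 0.331  0.066 -2.016] T [ 0.012 -0.056 -0.009] w 0.1104045314883326
plate near-corners [304.8, 226.5] [283.0, 210.7] [316.2, 218.6] block top [308.8, 196.6] [293.5, 186.2] eye top edge [304.9, 205.6] [294.9, 198.7] eye bottom [303.2, 218.9] [293.5, 211.9]
tip [[283.9, 216.9], [284.0, 215.7], [282.0, 222.6]]
along/side/z of TCP in stand [-235.87     0.139  257.828]
```

View pics/c6.png

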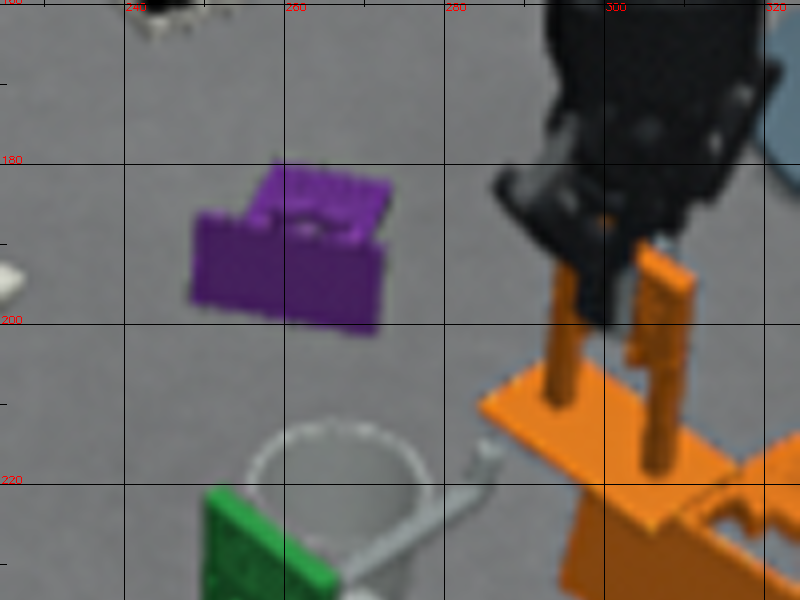

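```bash
python3 -m inch '{"offset":[[0,0.3,0],[0,0.4,0],[0,0.4,0],[0,0.4,0],[0,0.4,0],[0,0.4,0],[0,0.4,0],[0,0.4,0],[0,0.3,0],[0,0.2,0],[0,0,0],[0,0,0]],"angular":[[0,0,0],[0,0,0],[0,0,0],[0,0,0],[0,0,0],[0,0,0],[0,0,0],[0,0,0],[0,0,0],[0,0,0],[0,0,0],[0,0,0]],"jaw":[0,0,0,0,0,0,0,0,0,0,0,0]}' 
python3 look.py c7
```

```text
clock: 16.2
position: [534.6, 261.3, 259.3]
ee_rot: [[-0.166, 0.986, -0.0], [0.986, 0.166, 0.0], [0.0, -0.0, -1.0]]
contact_force: [0.3, 0.0, -1.1]
width: 0.116
16.2 [534.575 261.318 259.299] q [0.348 0.417 0.212 1.366 0.    1.752] F [ 0.319  0.032 -1.088] T [-0.013 -0.003  0.012] w 0.11580006848142337
plate near-corners [278.8, 244.5] [257.0, 227.4] [291.2, 236.0] block top [282.2, 213.9] [266.9, 202.7] eye top edge [278.7, 222.9] [268.7, 215.4] eye bottom [277.6, 236.2] [267.9, 228.7]
tip [[283.9, 216.9], [284.0, 215.7], [282.0, 222.6]]
along/side/z of TCP in stand [-127.256    0.976  259.299]
```

View pics/c7.png

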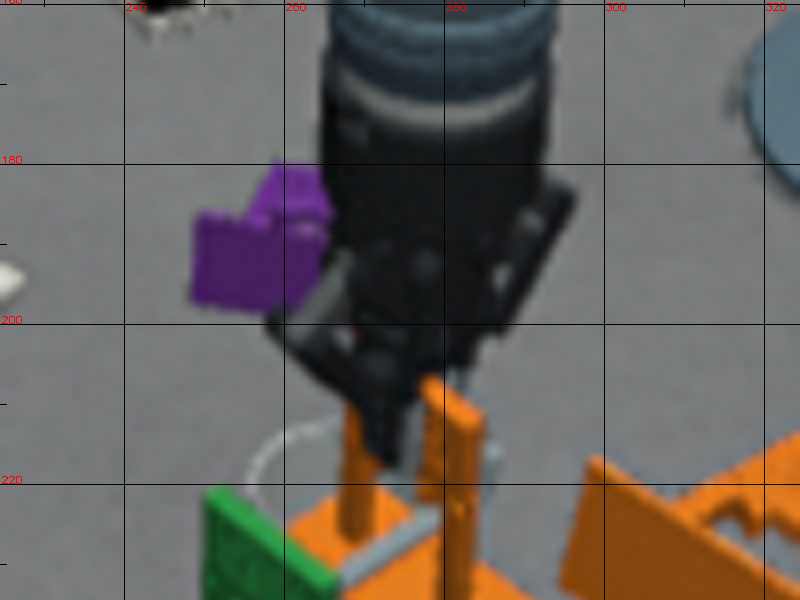

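```bash
python3 -m inch '{"offset":[[0,0,0.2],[0,0,0.2],[0,0,0.2],[0,0,0.2],[0,0,0.1],[0,0,0],[0,0,0]],"angular":[[0,0,0],[0,0,0],[0,0,0],[0,0,0],[0,0,0],[0,0,0],[0,0,0]],"jaw":[0,0,0,0,0,0,0]}'; python3 -m inch '{"offset":[[0,0,0.03],[0,0,0.03],[0,0,0]],"angular":[[0,0,0],[0,0,0],[0,0,0]],"jaw":[0,0,0]}'
```

```text
clock: 17.12
position: [535.0, 261.4, 232.5]
ee_rot: [[-0.166, 0.986, 0.0], [0.986, 0.166, 0.0], [0.0, 0.0, -1.0]]
contact_force: [-0.1, -1.0, -1.5]
width: 0.11
clock: 17.5
position: [534.8, 261.3, 230.4]
ee_rot: [[-0.166, 0.986, -0.0], [0.986, 0.166, 0.0], [0.0, -0.0, -1.0]]
contact_force: [0.3, -0.7, -2.1]
width: 0.115
```

```bash
python3 -m inch '{"offset":[[0,0,0.05],[0,0,0]],"angular":[[0,0,0],[0,0,0]],"jaw":[0,0]}'; python3 -m inch '{"offset":[[0,0,0.05],[0,0,0]],"angular":[[0,0,0],[0,0,0]],"jaw":[0,0]}';python3 -m inch '{"offset":[[0,0,0.04],[0,0,0]],"angular":[[0,0,0],[0,0,0]],"jaw":[0,0]}'
```

```text
clock: 17.75
position: [535.0, 261.4, 229.6]
ee_rot: [[-0.166, 0.986, 0.001], [0.986, 0.166, 0.0], [0.0, 0.001, -1.0]]
contact_force: [-1.9, -1.1, 3.3]
width: 0.11
clock: 18.0
position: [535.1, 261.4, 229.4]
ee_rot: [[-0.166, 0.986, 0.002], [0.986, 0.166, 0.001], [0.001, 0.002, -1.0]]
contact_force: [-4.4, -0.9, 10.2]
width: 0.106
clock: 18.25
position: [535.1, 261.4, 229.4]
ee_rot: [[-0.166, 0.986, 0.003], [0.986, 0.166, 0.001], [0.001, 0.003, -1.0]]
contact_force: [-5.1, -2.3, 14.0]
width: 0.11
```

```bash
python3 -m inch '{"offset":[[0,0,-0.08],[0,0,-0.02],[0,0,0],[0,0,0],[0,0,0],[0,0,0],[0,0,0],[0,0,0]],"angular":[[0,0,0],[0,0,0],[0,0,0],[0,0,0],[0,0,0],[0,0,0],[0,0,0],[0,0,0]],"jaw":[0,0.1,0.13,0.16,0.2,0.24,0.24,0.24]}'; python3 look.py c8
```

```text
clock: 19.25
position: [534.9, 261.3, 229.3]
ee_rot: [[-0.166, 0.986, -0.0], [0.986, 0.166, 0.0], [0.0, -0.0, -1.0]]
contact_force: [-1.1, 0.5, 0.0]
width: 0.243
19.25 [534.853 261.338 229.269] q [0.348 0.42  0.14  1.291 0.    1.752] F [-1.087  0.5    0.044] T [ 0.021 -0.056  0.051] w 0.24321917826752668
plate near-corners [278.2, 251.7] [256.7, 234.6] [290.3, 243.1] block top [281.4, 221.7] [266.4, 210.5] eye top edge [278.0, 230.4] [268.2, 222.9] eye bottom [277.0, 243.4] [267.4, 235.9]
tip [[283.9, 216.9], [284.0, 215.7], [282.0, 222.6]]
along/side/z of TCP in stand [-126.978    0.95   229.269]
```

View pics/c8.png

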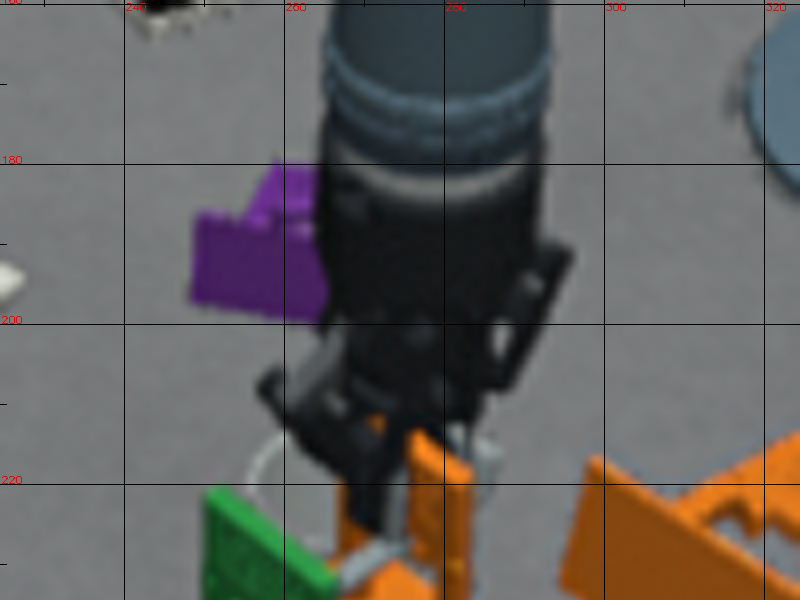

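```bash
python3 -m inch '{"offset":[[0,0,-0.2],[0,0,-0.3],[0,0,-0.3],[0,0,-0.3],[0,0,-0.4],[0,0,-0.5],[0,0,-0.6],[0,0,-0.7],[0,0,-0.7],[0,0,0],[0,0,0]],"angular":[[0,0,0],[0,0,0],[0,0,0],[0,0,0],[0,0,0],[0,0,0],[0,0,0],[0,0,0],[0,0,0],[0,0,0],[0,0,0]],"jaw":[0.24,0.24,0.24,0.24,0.24,0.24,0.24,0.24,0.24,0.24,0.24]}'
python3 - <<'E'
from go import *
H=deck(SX,SY,SYAW,[0,0,63+100])[0];print(H)
R1=RC(.933)
plan(H,R1);plan(np.r_[H[:2],350],R1)
E
```

```text
clock: 20.68
position: [534.9, 261.3, 348.7]
ee_rot: [[-0.166, 0.986, -0.0], [0.986, 0.166, 0.0], [0.0, -0.0, -1.0]]
contact_force: [0.1, -0.0, 0.4]
width: 0.24
[ 586.061 -131.089  276.162]
turn units(first) [ 2.06  -4.814 -9.841] max/row deg 66.88624960069808 | shift units before turn [-13.183  -0.485   2.418] | after turn [-4.31  -9.339  8.607]
turn units(first) [ 2.06  -4.814 -9.841] max/row deg 66.88624960069808 | shift units before turn [-13.183  -0.487  -0.043] | after turn [ -5.043 -10.328   6.475]
```

```bash
python3 -m inch '{"offset":[[-0.88,-0.03,0],[-0.88,-0.03,0],[-0.88,-0.03,0],[-0.88,-0.03,0],[-0.88,-0.03,0],[-0.88,-0.03,0],[-0.88,-0.03,0],[-0.88,-0.03,0],[-0.88,-0.03,0],[-0.88,-0.03,0],[-0.88,-0.03,0],[-0.88,-0.03,0],[-0.88,-0.03,0],[-0.88,-0.03,0],[-0.88,-0.03,0],[0,0,0]],"angular":[[0,0,0],[0,0,0],[0,0,0],[0,0,0],[0,0,0],[0,0,0],[0,0,0],[0,0,0],[0,0,0],[0,0,0],[0,0,0],[0,0,0],[0,0,0],[0,0,0],[0,0,0],[0,0,0]],"jaw":[0.3,0.55,0.55,0.55,0.55,0.55,0.55,0.55,0.55,0.55,0.55,0.55,0.55,0.55,0.55,0.55]}'
python3 -m inch '{"offset":[[0,0,0],[0,0,0],[0,0,0],[0,0,0],[0,0,0],[0,0,0],[0,0,0],[0,0,0],[0,0,0],[0,0,0],[0,0,0],[0,0,0],[0,0,0],[0,0,0]],"angular":[[0.158,-0.37,-0.757],[0.158,-0.37,-0.757],[0.158,-0.37,-0.757],[0.158,-0.37,-0.757],[0.158,-0.37,-0.757],[0.158,-0.37,-0.757],[0.158,-0.37,-0.757],[0.158,-0.37,-0.757],[0.158,-0.37,-0.757],[0.158,-0.37,-0.757],[0.158,-0.37,-0.757],[0.158,-0.37,-0.757],[0.158,-0.37,-0.757],[0,0,0]],"jaw":[0.55,0.55,0.55,0.55,0.55,0.55,0.55,0.55,0.55,0.55,0.55,0.55,0.55,0.55]}'
python3 - <<'E'
from go import *
st();H=deck(SX,SY,SYAW,[0,0,63+60])[0]
plan(H,RC(.933))
E
```

```text
clock: 22.68
position: [586.8, -132.9, 347.5]
ee_rot: [[-0.163, 0.987, -0.003], [0.987, 0.163, 0.001], [0.001, -0.002, -1.0]]
contact_force: [-0.3, 1.1, -0.3]
width: 0.546
clock: 24.42
position: [586.1, -130.0, 348.3]
ee_rot: [[-0.918, 0.371, 0.143], [0.265, 0.838, -0.477], [-0.297, -0.4, -0.867]]
contact_force: [-0.1, 0.0, -0.2]
width: 0.549
24.425 [ 586.14  -129.988  348.338] q [-0.083  0.243  0.081  1.202 -0.482  0.213] F [-0.116  0.045 -0.17 ] T [ 0.322  0.148 -0.01 ] w 0.5489045691863534
turn units(first) [ 0.019 -0.008  0.008] max/row deg 0.13006407941064402 | shift units before turn [0.705 0.929 3.436] | after turn [0.709 0.935 3.434]
```

```bash
python3 -m inch '{"offset":[[0.118,0.155,0.572],[0.118,0.155,0.572],[0.118,0.155,0.572],[0.118,0.155,0.572],[0.118,0.155,0.572],[0.118,0.155,0.572],[0,0,0],[0,0,0]],"angular":[[0,0,0],[0,0,0],[0,0,0],[0,0,0],[0,0,0],[0,0,0],[0,0,0],[0,0,0]],"jaw":[0.55,0.55,0.55,0.55,0.55,0.55,0.55,0.55]}'
python3 - <<'E'
from go import *
import cv2
from crop import crop
o=st();H=deck(SX,SY,SYAW,[0,0,63.5])[0]
plan(H,RC(.933))
t=imaging.camera('top')[:,:,::-1].copy();s=imaging.camera('scene')[:,:,::-1].copy()
cv2.imwrite('pics/c9.png',np.hstack([crop(t,288,110,90,90,400,400),crop(s,140,130,90,90,400,400)]))
E
```

```text
clock: 25.42
position: [593.2, -151.6, 243.1]
ee_rot: [[-0.917, 0.373, 0.144], [0.266, 0.837, -0.478], [-0.299, -0.4, -0.866]]
contact_force: [-0.3, 0.3, -0.2]
width: 0.548
25.425 [ 593.165 -151.59   243.091] q [-0.121  0.273 -0.153  0.918 -0.475  0.173] F [-0.332  0.293 -0.155] T [ 0.349  0.096 -0.005] w 0.547782378596454
turn units(first) [ 0.011  0.004 -0.01 ] max/row deg 0.09492043180431944 | shift units before turn [0.071 0.038 2.001] | after turn [0.07  0.041 2.001]
```

View pics/c9.png

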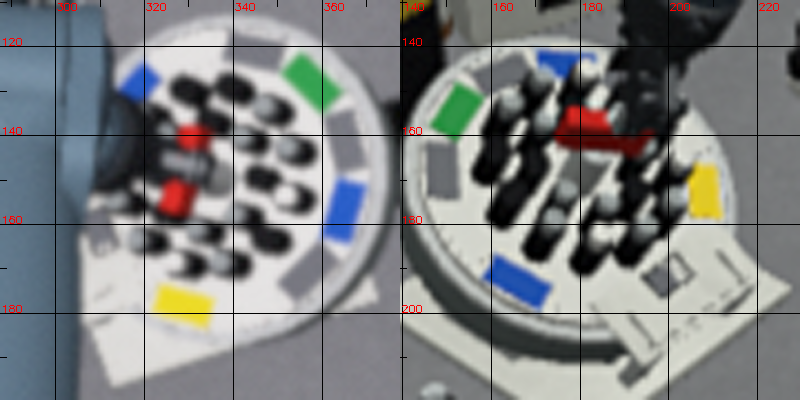

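```bash
python3 -m inch '{"offset":[[0.035,0.02,0.3],[0.035,0.02,0.3],[0,0,0.3],[0,0,0.3],[0,0,0.3],[0,0,0.3],[0,0,0.2],[0,0,0]],"angular":[[0,0,0],[0,0,0],[0,0,0],[0,0,0],[0,0,0],[0,0,0],[0,0,0],[0,0,0]],"jaw":[0.55,0.55,0.55,0.55,0.55,0.55,0.55,0.55]}'
python3 -m inch '{"offset":[[0,0,0],[0,0,0],[0,0,0],[0,0,0],[0,0,0],[0,0,0],[0,0,0]],"angular":[[0,0,0],[0,0,0],[0,0,0],[0,0,0],[0,0,0],[0,0,0],[0,0,0]],"jaw":[0.45,0.35,0.25,0.2,0.1,0.1,0.1]}' 30
python3 - <<'E'
from go import *
o=st(); plan(o["position"],RC(0)); print("window",[proj(n,deck(SX,SY,SYAW,[-107,0,1.5])).round(1).tolist() for n in I])
A_=A.T@(o["position"]-[SX,SY,135]);print("tcp in deck",A_)
E
```

```text
clock: 26.52
position: [599.7, -179.0, 188.8]
ee_rot: [[-0.917, 0.372, 0.142], [0.265, 0.837, -0.478], [-0.297, -0.401, -0.867]]
contact_force: [-0.3, 0.3, 1.0]
width: 0.552
clock: 27.4
position: [600.0, -179.2, 190.0]
ee_rot: [[-0.917, 0.373, 0.143], [0.265, 0.837, -0.479], [-0.299, -0.401, -0.866]]
contact_force: [-3.0, -0.7, 5.2]
width: 0.205
27.4 [ 599.995 -179.2    190.017] q [-0.169  0.314 -0.241  0.765 -0.465  0.121] F [-3.032 -0.667  5.246] T [ 0.181  0.445 -0.374] w 0.20545664926215473
turn units(first) [0.004 0.006 8.902] max/row deg 53.40903529145058 | shift units before turn [0. 0. 0.] | after turn [0. 0. 0.]
window [[[310.9, 161.6]], [[198.6, 193.7]]]
tcp in deck [ 0.304 -0.376 63.353]
```

```bash
python3 -m inch '{"offset":[[0,0,0],[0,0,0],[0,0,0],[0,0,0],[0,0,0],[0,0,0],[0,0,0],[0,0,0],[0,0,0],[0,0,0],[0,0,0],[0,0,0],[0,0,0],[0,0,0],[0,0,0],[0,0,0]],"angular":[[0,0,0.4],[0,0,0.65],[0,0,0.65],[0,0,0.65],[0,0,0.65],[0,0,0.65],[0,0,0.65],[0,0,0.65],[0,0,0.65],[0,0,0.65],[0,0,0.65],[0,0,0.65],[0,0,0.65],[0,0,0.65],[0,0,0.05],[0,0,0]],"jaw":[0.1,0.1,0.1,0.1,0.1,0.1,0.1,0.1,0.1,0.1,0.1,0.1,0.1,0.1,0.1,0.1]}'
cat > th.py <<'E'
from go import *
import cv2
from scipy.optimize import least_squares
im={n:imaging.camera(n)[:,:,::-1].copy() for n in I}
for n in I: cv2.imwrite(f"pics/{n}_th.png",im[n])
o=st();plan(o["position"],RC(0))
# blue/green sectors (k=3,5,8) colour centroids near prediction
def cen(n,k,th,lo,hi):
    p=proj(n,deck(SX,SY,SYAW,[-107*np.cos(th+k*np.pi/6),-107*np.sin(th+k*np.pi/6),1.5]))[0]
    m=cv2.inRange(cv2.cvtColor(im[n],cv2.COLOR_BGR2HSV),lo,hi); b=np.zeros_like(m);c=p.astype(int);b[c[1]-9:c[1]+10,c[0]-9:c[0]+10]=1
    r,cc=np.nonzero(m*b); return p,(np.array([cc.mean(),r.mean()]) if len(r) else None),len(r)
for n in I:
  for k,lo,hi in((0,(22,120,80),(34,255,255)),(3,(105,110,60),(125,255,255)),(5,(55,90,40),(80,255,255)),(8,(105,110,60),(125,255,255))):
    p,c,N=cen(n,k,0,lo,hi)
    if c is None: print(n,k,p,"-");continue
    # angle error from tangential displacement
    f=lambda q:(proj(n,deck(SX,SY,SYAW,[-107*np.cos(q[0]+k*np.pi/6),-107*np.sin(q[0]+k*np.pi/6),1.5]))[0]-c)
    print(n,k,p,c,N,"th",least_squares(f,[0.]).x)
E
python3 th.py
```

```text
clock: 29.4
position: [600.8, -178.5, 189.7]
ee_rot: [[-0.248, 0.958, 0.145], [0.83, 0.287, -0.478], [-0.499, 0.002, -0.866]]
contact_force: [0.6, 1.1, 3.7]
width: 0.205
29.5 [ 600.769 -178.515  189.745] q [-0.168  0.315 -0.24   0.764 -0.463  1.052] F [1.299 0.85  3.579] T [ 0.715 -0.327  0.244] w 0.20597836662295974
turn units(first) [ 0.024 -0.008  0.008] max/row deg 0.15700447518004795 | shift units before turn [0. 0. 0.] | after turn [0. 0. 0.]
top 0 [310.874 161.595] -
top 3 [346.714 177.606] [346.684 177.224] 76 th [0.004]
top 5 [365.611 153.839] [365.577 153.513] 78 th [0.01]
top 8 [341.398 121.059] [341.473 120.581] 74 th [-0.001]
scene 0 [198.604 193.739] [199.76 191.8 ] 50 th [0.081]
scene 3 [200.679 157.105] [202.55 158.55] 40 th [-0.079]
scene 5 [173.677 144.524] [172.273 144.073] 55 th [0.049]
scene 8 [149.287 171.677] [149.39  171.402] 82 th [-0.009]
```

```bash
python3 -m inch '{"offset":[[0,0,0],[0,0,0],[0,0,0],[0,0,0],[0,0,0],[0,0,-0.3],[0,0,-0.5],[0,0,-0.6],[0,0,-0.7],[0,0,-0.7],[0,0,-0.7],[0,0,-0.7],[0,0,0]],"angular":[[0,0,0],[0,0,0],[0,0,0],[0,0,0],[0,0,0],[0,0,0],[0,0,0],[0,0,0],[0,0,0],[0,0,0],[0,0,0],[0,0,0],[0,0,0]],"jaw":[0.25,0.35,0.45,0.5,0.5,0.5,0.5,0.5,0.5,0.5,0.5,0.5,0.5]}'
python3 -m inch '{"offset":[[0.7,0,-0.5],[0.7,0,-0.5],[0.7,0,-0.5],[0.7,0,-0.5],[0,0,0],[0,0,0],[0,0,0]],"angular":[[0,0,0],[0,0,0],[0,0,0],[0,0,0],[0,0,0],[0,0,0],[0,0,0]],"jaw":[0.5,0.5,0.5,0.5,0.5,0.5,0.5]}'
python3 th.py; python3 -c "
import cv2,numpy as np
from crop import crop
t=cv2.imread('pics/top_th.png');s=cv2.imread('pics/scene_th.png')
cv2.imwrite('pics/c10.png',np.vstack([np.hstack([crop(t,288,140,60,45,400,300),crop(s,175,170,60,45,400,300)]),np.hstack([crop(t,170,110,100,75,400,300),crop(s,225,195,88,66,400,300)])]))"
```

```text
clock: 31.12
position: [583.2, -117.8, 301.5]
ee_rot: [[-0.247, 0.958, 0.148], [0.83, 0.288, -0.479], [-0.501, 0.005, -0.865]]
contact_force: [-0.5, 0.7, 0.2]
width: 0.499
clock: 32.0
position: [552.6, -20.9, 308.4]
ee_rot: [[-0.247, 0.958, 0.143], [0.83, 0.285, -0.479], [-0.5, 0.0, -0.866]]
contact_force: [0.2, 0.3, -0.7]
width: 0.499
32.1 [552.528 -20.887 308.45 ] q [ 0.125  0.239 -0.021  1.217 -0.515  1.382] F [ 0.532  0.794 -0.507] T [ 0.395  0.067 -0.004] w 0.4950832800914742
turn units(first) [ 0.    -0.005 -0.003] max/row deg 0.03630948233309557 | shift units before turn [0. 0. 0.] | after turn [0. 0. 0.]
top 0 [310.874 161.595] [310.044 161.244] 45 th [-0.021]
top 3 [346.714 177.606] [346.724 177.224] 76 th [0.005]
top 5 [365.611 153.839] [365.577 153.513] 78 th [0.01]
top 8 [341.398 121.059] [341.411 120.616] 73 th [0.001]
scene 0 [198.604 193.739] [199.76 191.8 ] 50 th [0.081]
scene 3 [200.679 157.105] [202.357 158.19 ] 42 th [-0.065]
scene 5 [173.677 144.524] [172.109 144.127] 55 th [0.054]
scene 8 [149.287 171.677] [149.39  171.402] 82 th [-0.009]
```

View pics/c10.png

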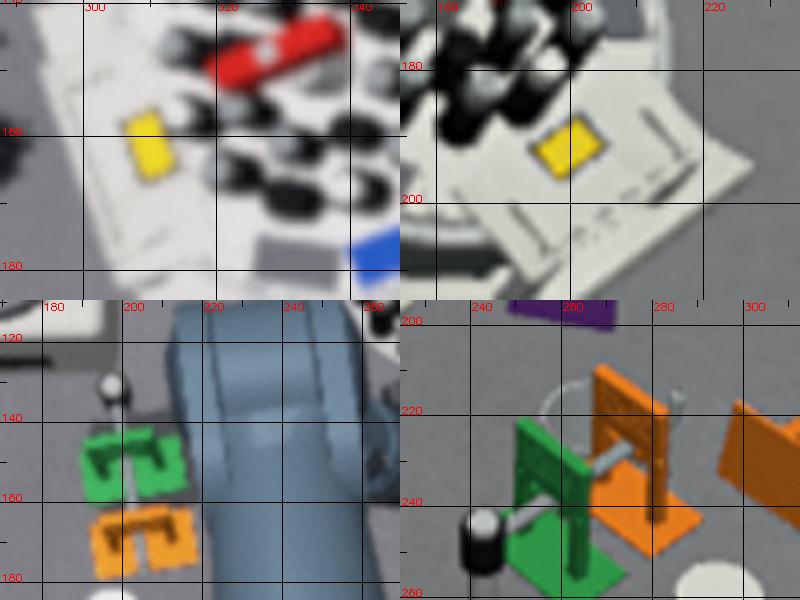

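```bash
python3 -c "
from bench import arm
print(arm.sign_off())"
```

```text
the job is handed in; nothing more can be done
None
```

I lifted the orange shield off the window along the deck normal and hung it by its eye on the long hook. I then turned the carousel by its red handle about 53° clockwise and handed the job in at about 32 s. `sign_off` reports no verdict, so what follows is from my own checks.

- **Shields:** The last picture shows both shields upright on the straight bar. The orange one was released about 127 mm from the post, by arm position. I fitted the green one at about 60 mm from the post at the start and did not touch it. The bar took up to 14 N as I set the shield down, and I eased the tool back up before opening the jaws.
- **Carousel:** Yellow fills the window in both views. The top camera puts the carousel within about 0.01 rad (about 1 mm at the rim) of zero.
- **Disagreement between cameras:** The scene camera read 0.05 to 0.08 rad off on some sectors. I put the 0.08 at the window down mostly to parallax through the mask, with about 3 mm left unexplained. For the other sectors I assume the tubes were hiding part of them. I did not correct for this.
- **Surroundings:** I saw no contact with the sampling arm, and wrist forces stayed around 15 N or less. The tool was about 100 mm clear of the changer at hand-in. I did not measure the bottles, racks and boxes afterwards.

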